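# Put the blue-capped pill bottle away in the drop-front bedside organiser

### The arm

A 6-joint arm with a two-finger parallel gripper is mounted at the origin on the work surface. World frame = base frame: x ahead of the robot, y to its left, z up, the work surface at z = 0. Lengths are in m, angles in rad, forces in N, time in s.
With the tool pointing down it reaches from about 0.225 to 0.725 m from the base axis. Payload 3.1 kg.
Tool frame: the origin (TCP) lies midway between the tips of the shut fingers; the grasp point (between the pads) lies 19 mm behind it (env.tcp_to_grasp is the z of the grasp point in the tool frame, in m); z points along the fingers, y is the line along which they close (so a half turn about z gives the same grasp; the last joint's range is limited). The gripper opens to 85 mm and grips with 20 to 120 N. Pads are 22 mm wide; open, the fingers measure 114 mm over their backs; the gripper's body (76 mm by 85 mm) begins 54 mm behind the grasp point. The pads swing forward as they close: fully open they stand 13 mm farther back than shut.
Start: joints at [-1.433, 0.048, 0.099, 1.622, 0, 1.443], TCP at [0.138, -0.507, 0.231] pointing down, gripper open.
Joint ranges: [-2.91, 2.91], [-0.99, 1.94], [-1.21, 1.42], [-2.12, 2.29], [-1.49, 1.47], [-3.14, 3.14]. Speed limits (rad/s): [2.79, 2.79, 3.14, 3.14, 3.14, 3.14].

### API

Orientations are given as a 3x3 rotation matrix whose columns are the frame's x, y, z axes.
In Python, from plant import env gives the robot as it stands. The module is installed in compiled form; this text tells all that it offers.
- The arm moves only by the tool drive_tool, never from a script. Its argument "increments" is a list of rows, each an object with "claw": the opening, from -1 (shut) to 1 (fully open); "dp": the shift along the tool's x, y, z in mm, a list of three; "twist": the turn about the tool's z in rad. In form: [{"claw": claw, "dp": [x, y, z], "twist": twist}, ...]. A call has 1 to 8 rows; each row shifts and turns the commanded pose from where the row before left it, along the tool's axes as they then stand; what a row does not reach is not made up. A row lasts 1/8 s, in which the tool goes at most 62.5 mm and 10.7 degrees, less where a joint would pass 70% of its speed; a pose out of reach is approached as far as the arm can. A call with a gripper value outside its range is refused whole. The fingers move at their own pace and stop on an object; "force" is the grip in N (left out, the last holds). Time passes only in rows, so rows that do not move let the fingers close. It gives the time, the measured TCP pose, the force, the opening and the grip force at its end, in the units of the state.
- env.observe(): the state, without advancing time (a new reading comes with each control period).
- env.get_image(name): name is "scene" or "top" or "wrist"; returns (picture, depth): 480x640x3 uint8, red, green, blue; 480x640 float32, m along the optical axis (not along the pixel's ray), 0 where there is no reading.
- env.get_calibration(name): a dict with "fx", "fy", "cx", "cy" (pixels), "R" (3x3) and "t" (3): a world point X has camera coordinates R X + t. Camera axes: x right, y down, z forward; pixel columns grow to the right and rows downward; lengths in m; the calibration is good to about 2 mm. The wrist camera is an equidistant fisheye: a pixel r from the principal point sees the ray r / f radians off the axis. A picture is of the moment at which its call begins: read the wrist's pose just before it. get_calibration takes no time and is no camera call; for the wrist camera it gives the pose at the moment of the call.
- env.close_job(): hands the job in; it is judged then, once.
The state is a dict: "clock": time; "joint_positions": joint angles; "joint_velocities": joint speeds; "joint_efforts": joint torques, N m; "ee_pos": TCP position; "eef_rot": TCP orientation; "force": force on the tool from outside, world axes, zero at the start; "torque": the same for the moment, N m; "grip_width": opening from 0.0 (shut) to 1.0 (fully open); "grasp_force": force on a finger pad.
Only numpy, scipy, OpenCV 4.12 (cv2) and the standard library are available. Lean on these libraries where they do the work, as an engineer would, in place of code of your own. Each camera call takes 0.05 s, during which the arm holds its last target. There are 200 camera calls.

### The job

Pull the organiser's white flap all the way down by its black bar and stand the blue-capped pill bottle from the turntable upright on the lowered flap, between its blue side walls, setting it down before you let go. Then push the flap back up until it is fully shut with the bottle inside, and leave the other bottles, the cup, the jar opener and the lip balm where they are.

Things in the scene. Friction and masses are not known exactly. Their poses are not given: they have to be found in the camera images.
- organiser: Fixed grey box on the table, 150 deep (x) x 250 wide (y) x 200 mm high, open at its front, which faces its own -x. Origin on the table under the middle of its front edge; x points into the box, y to its left seen from the robot, z up. It does not move during the job.
- flap (a joint): Flap angle (rad) about the hinge along its lower edge: 0 shut and upright, growing as the top comes down towards the organiser's -x, 1.5 fully down on a stop, nearly level. Stiff friction hinge (0.45 N m), no latch: it stays where it is left and takes about 2 to 5 N at the bar to move either way. Starts shut or slightly ajar.
- flap_hinge (a point): Middle of the hinge line, 30 mm above the table over the organiser's origin. Axes turn with the flap; flap shut, they are the organiser's axes. The flap is a white panel 250 mm wide, 165 mm high from the hinge line, 12 mm thick (flap x = -12 to 0).
- flap_handle (a point): Centre of the black round bar for pulling the flap: 12 mm thick, 120 mm long along y, on two end posts above the panel's top edge, 39 mm clear gap below it; at x = -6, y = 0, z = 210 mm in flap_hinge axes. It can be pinched across from above at its middle, flap shut or down, and turns in a light grip.
- flap_place (a point): Good spot for the bottle: on the middle of the panel's inner face (upper face when lowered), x = 0, y = 0, z = 60 mm in flap_hinge axes, same axes. Blue parts fixed to that face: a plate along the hinge line reaching 110 mm out (flap x) at flap z = 0 to 8 mm, and side walls 208 mm apart, also 110 mm out, flap z = 0 to 90 mm. Flap shut they are hidden in the box.
- bottle: Loose amber pill bottle, BLUE cap (others white), rigid, 50 mm diameter throughout, 90 mm tall, about 90 g, upright on the turntable 80 mm from its centre. Origin: centre of its underside; z to the cap. Set upright on the lowered flap it stands steadily; as the flap is shut it tips over onto the blue plate and ends lying inside, which is fine.
- bottle_mid (a point): Middle of the blue-capped bottle, on its axis, 45 mm above its underside.
- bottle_b: White-capped amber bottle of the same size on the turntable; leave it. Origin: centre of its underside.
- bottle_c: The other white-capped amber bottle of the same size on the turntable; leave it. Origin: centre of its underside.
- turntable: White plastic turntable, 240 mm diameter, top 20 mm above the table, turns stiffly under a push. Origin on the table at its centre.
- cup: White ceramic cup, 80 mm across the rim, 85 mm tall; leave it. Origin: centre of its underside.
- jar_opener: Green hard silicone jar opener, ribbed disc 118 mm across, 10 mm thick, lying flat; leave it. Origin: centre of its underside.
- lip_balm: Flat aluminium lip balm tube with black cap, 81 mm long (x), 28 mm wide, 16 mm high, lying; leave it. Origin: middle of its underside.
There are look-alikes about, which are no part of the job. Leave any red or yellow look-alike of the bottle alone.

How it is judged:
On the way, in this order (a step that is already met when the one before it is completed fails the run):
1. the flap is pulled down (to at least 1.3 of its 1.5 rad) (value of joint flap above 1.3 rad), for 0.2 s.
2. the blue-capped bottle, still held in the fingers, is brought down to within 20 mm of the lowered flap's inner face, between the side walls (x of bottle in the frame of flap_hinge between -0.01 and 0.02 m and y of bottle in the frame of flap_hinge between -0.1 and 0.1 m and z of bottle in the frame of flap_hinge between 0 and 0.13 m and value of joint flap above 1.2 rad and contact force between the fingers and bottle above 0.5 N), for 0.05 s.
3. the bottle is let go and stands upright, at rest, on the lowered flap (x of bottle in the frame of flap_hinge between -0.01 and 0.01 m and y of bottle in the frame of flap_hinge between -0.1 and 0.1 m and z of bottle in the frame of flap_hinge between 0 and 0.13 m and value of joint flap above 1.2 rad and angle between bottle's own z axis and vertical below 0.4 rad and contact force between the fingers and bottle below 0.1 N and linear speed of bottle below 0.05 m/s), for 0.2 s.
At the end, for the whole second after the job is handed in: The flap is shut to within 0.05 rad (10 mm at the bar) and at rest; the blue-capped bottle is at rest inside behind it, on the blue plate between the side walls, lying, leaning or standing (value of joint flap below 0.05 rad and velocity of joint flap between -0.03 and 0.03 rad/s and x of bottle_mid in the frame of flap_hinge between 0 and 0.11 m and y of bottle_mid in the frame of flap_hinge between -0.105 and 0.105 m and z of bottle_mid in the frame of flap_hinge between 0 and 0.1 m and linear speed of bottle below 0.03 m/s); the robot touches nothing.
It fails at once if the cup is shifted by more than 50 mm or tipped over (more than 0.6 rad) (distance of cup from where it was at the start of the episode above 0.05 m or angle between cup's own z axis and vertical above 0.6 rad).
It fails at once if the jar opener is shifted by more than 50 mm (distance of jar_opener from where it was at the start of the episode above 0.05 m).
It fails at once if the lip balm is shifted by more than 50 mm (distance of lip_balm from where it was at the start of the episode above 0.05 m).
It fails at once if a white-capped bottle is shifted by more than 50 mm or tipped over (more than 0.6 rad) (distance of bottle_b from where it was at the start of the episode above 0.05 m or angle between bottle_b's own z axis and vertical above 0.6 rad).
It fails at once if a white-capped bottle is shifted by more than 50 mm or tipped over (more than 0.6 rad) (distance of bottle_c from where it was at the start of the episode above 0.05 m or angle between bottle_c's own z axis and vertical above 0.6 rad).
It also fails if it takes over 72 s, if anything falls off the work surface, if the arm or the gripper's body presses on something with over 40 N, if the wrist force passes 120 N, or if a joint passes its speed limit or range.

## Working session

There is one attempt and no reset: what is moved stays moved. The work goes in short steps, Python scripts to look and compute and a tool call to move; the robot and the scene stay as the last step left them, time stands still between calls to the robot, and variables do not carry over. Pictures are saved under pics/ and viewed, at most 10 in all, crops included, and the job is handed in when it is done.

Besides the shell and the picture viewer there is one more tool, called after "Call:" as name([rows], argument=value, ...), one row to a line, values as JSON. drive_tool: Moves the arm, as the interface text tells. Its arguments: {"type":"object","properties":{"increments":{"type":"array"},"force":{"type":"number"}},"required":["increments"]}

```bash
mkdir -p pics; cat > h.py <<'E'
import numpy as np, cv2
from plant import env
def grab(n,tag=None):
    p,d=env.get_image(n); c=env.get_calibration(n)
    if tag: cv2.imwrite(f'pics/{tag}.png',cv2.cvtColor(p,cv2.COLOR_RGB2BGR))
    np.savez(f'/tmp/{tag or n}.npz',p=p,d=d,**{k:np.array(v) for k,v in c.items()})
    return p,d,c
def ray(c,u,v):
    d=np.array([(u-c['cx'])/c['fx'],(v-c['cy'])/c['fy'],1.0]); R=np.array(c['R']);t=np.array(c['t'])
    return -R.T@t, R.T@d
def on_plane(c,u,v,z):
    o,d=ray(c,u,v); return o+d*(z-o[2])/d[2]
def at_depth(c,u,v,dep):
    o,d=ray(c,u,v); return o+d*dep
def cloud(c,d):
    v,u=np.mgrid[:480,:640]; X=np.stack([(u-c['cx'])/c['fx']*d,(v-c['cy'])/c['fy']*d,d],-1)
    return (X-np.array(c['t']))@np.array(c['R'])
E
python3 - <<'E'
from h import *
np.set_printoptions(precision=3,suppress=True)
a=grab('scene','scene0');b=grab('top','top0')
for x in(a,b): print(x[2])
print(env.observe(), env.tcp_to_grasp)
E
```

```text
{'fx': 515.7344981244354, 'fy': 515.7344981244354, 'cx': 323.70747720095375, 'cy': 233.89945109794996, 'R': array([[ 0.126,  0.992,  0.005],
       [ 0.599, -0.072, -0.798],
       [-0.791,  0.104, -0.603]]), 't': array([-0.05 , -0.179,  1.716])}
{'fx': 522.4861310693815, 'fy': 522.4861310693815, 'cx': 325.31742147226186, 'cy': 239.40128185587383, 'R': array([[-0.016, -1.   , -0.002],
       [-0.991,  0.016, -0.13 ],
       [ 0.13 ,  0.   , -0.992]]), 't': array([-0.006,  0.558,  1.271])}
{'clock': 0.1, 'joint_positions': array([-1.433,  0.049,  0.098,  1.622,  0.   ,  1.443]), 'joint_velocities': array([ 0.   , -0.002,  0.003, -0.001, -0.   ,  0.001]), 'joint_efforts': array([  0.004, -33.985,  32.094,   0.016,  -0.   ,  -0.   ]), 'ee_pos': array([ 0.138, -0.506,  0.23 ]), 'eef_rot': array([[ 0.965,  0.263, -0.   ],
       [ 0.263, -0.965,  0.002],
       [ 0.   , -0.002, -1.   ]]), 'force': array([-0.122,  0.902, -0.113]), 'torque': array([ 0.003,  0.037, -0.019]), 'grasp_force': 0.0, 'grip_width': 0.9999072393289337} -0.0187
```

View pics/scene0.png

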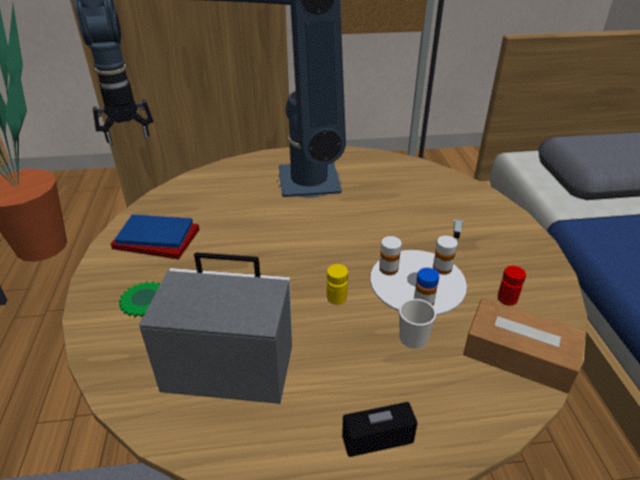

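View pics/top0.png

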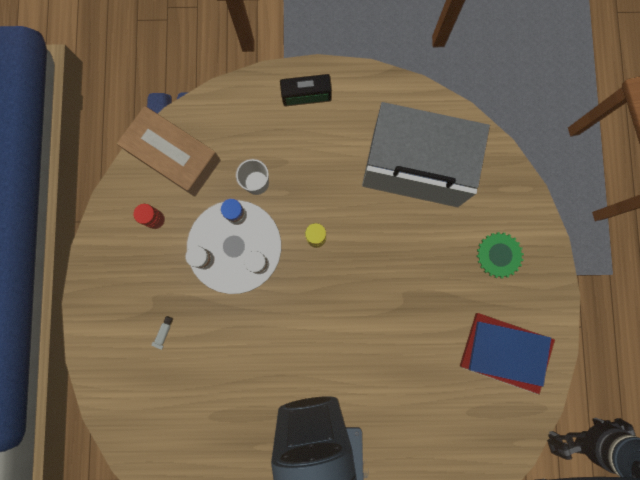

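Scene view: the bottle with the blue cap is at (427,280), the white-capped ones at (391,250) and (446,250), the yellow look-alike at (337,280) and the red one at (512,283). The cup is at (417,322), next to the blue-capped bottle. In the top view the blue cap is at (232,210), the cup at (252,177), the bar at (424,177) and the lip balm at (163,333). The one that fits the description is the amber bottle with the blue cap on the turntable. I'll confirm it in a crop while measuring.

```bash
python3 - <<'E'
from h import *
np.set_printoptions(precision=4,suppress=True)
S=dict(np.load('/tmp/scene0.npz'));T=dict(np.load('/tmp/top0.npz'))
CT,CS=cloud(T,T['d']),cloud(S,S['d'])
def tri(a,b):
    o1,d1=ray(T,*a);o2,d2=ray(S,*b); d1/=np.linalg.norm(d1);d2/=np.linalg.norm(d2)
    s=np.linalg.lstsq(np.stack([d1,-d2],1),o2-o1,rcond=None)[0]
    return (o1+s[0]*d1+o2+s[1]*d2)/2, np.linalg.norm(o1+s[0]*d1-o2-s[1]*d2)
def big(m,box):
    k=np.zeros(m.shape,np.uint8);x0,x1,y0,y1=box;k[y0:y1,x0:x1]=m[y0:y1,x0:x1]
    n,l,s,c=cv2.connectedComponentsWithStats(k);i=1+np.argmax(s[1:,4]);return l==i
blue=lambda p:(p[...,2]>120)&(p[...,2].astype(int)-p[...,0]>70)
mt=big(blue(T['p']),(200,270,190,235));ms=big(blue(S['p']),(400,460,255,310))
for n,m,C in(('top',mt,CT),('scn',ms,CS)):
    P=C[m];P=P[P[:,2]>0.02]; print(n,m.sum(),np.mean(np.argwhere(m)[:,::-1],0),'z95',np.percentile(P[:,2],[5,50,95]))
    q=P[P[:,2]>np.percentile(P[:,2],95)-.006]; 
    print(' cap top circle',cv2.minEnclosingCircle(q[:,:2].astype(np.float32)*1000),q.mean(0))
# top-face centre px in both views via cap-top plane consistency
def circ(C,box,zlo,zhi,n):
    x0,x1,y0,y1=box;P=C[y0:y1,x0:x1].reshape(-1,3);P=P[(P[:,2]>zlo)&(P[:,2]<zhi)]
    if len(P)>5: print(n,len(P),cv2.minEnclosingCircle((P[:,:2]*1000).astype(np.float32)),P[:,2].mean())
circ(CT,(180,290,195,300),.016,.024,'turntable')
circ(CT,(183,213,240,270),.095,.125,'b');circ(CT,(240,272,245,275),.095,.125,'c')
circ(CT,(230,275,155,200),.075,.095,'cup rim');circ(CT,(300,330,220,250),.06,.12,'yellow');circ(CT,(470,530,225,285),.006,.02,'opener')
circ(CT,(130,165,200,230),.06,.12,'red');circ(CT,(145,180,310,355),.008,.03,'balm')
# organiser
for C,n,box in((CT,'top',(340,510,90,215)),(CS,'scn',(140,300,250,410))):
    x0,x1,y0,y1=box;P=C[y0:y1,x0:x1].reshape(-1,3);Q=P[(P[:,2]>.188)&(P[:,2]<.21)]
    r=cv2.minAreaRect((Q[:,:2]*1000).astype(np.float32));print(n,'roof',len(Q),r,Q[:,2].mean());print(cv2.boxPoints(r))
    B=P[(P[:,2]>.232)&(P[:,2]<.26)];print('bar',len(B));
    if len(B)>5:
        r=cv2.minAreaRect((B[:,:2]*1000).astype(np.float32));print(r,np.percentile(B[:,2],[5,50,95]))
# bar pixel mask (black)
for D,n,box in((T,'top',(385,465,160,195)),(S,'scn',(185,270,245,285))):
    x0,x1,y0,y1=box;m=big(D['p'].max(-1)<40,box);px=np.argwhere(m)[:,::-1];print(n,'black',m.sum(),px.min(0),px.max(0),cv2.minAreaRect(px.astype(np.float32)))
c=cv2.resize(cv2.cvtColor(np.vstack([T['p'][150:280,180:280+60],S['p'][230:360,340:500]]),cv2.COLOR_RGB2BGR),None,fx=2.3,fy=2.3,interpolation=cv2.INTER_CUBIC)
d=cv2.resize(cv2.cvtColor(np.vstack([T['p'][90:220,345:505],S['p'][235:365,145:305]]),cv2.COLOR_RGB2BGR),None,fx=2.3,fy=2.3,interpolation=cv2.INTER_CUBIC)
cv2.imwrite('pics/crop0.png',np.hstack([c,d]))
E
```

```text
top 305 [230.5377 208.5475] z95 [0.1048 0.1091 0.1131]
 cap top circle ((516.74072265625, 103.59935760498047), 175.31723022460938) [0.6248 0.2075 0.1201]
scn 245 [428.1837 274.4082] z95 [0.1088 0.1114 0.1137]
 cap top circle ((1039.8692626953125, 44.56915283203125), 469.3721923828125) [0.6304 0.2089 0.1147]
turntable 4614 ((547.1240844726562, 217.16201782226562), 119.88289642333984) 0.01952398089707498
b 370 ((514.3255615234375, 290.2157897949219), 25.34978675842285) 0.10836495294353674
c 367 ((499.8016357421875, 153.0809326171875), 25.915714263916016) 0.10861999404013276
cup rim 214 ((715.1550903320312, 161.5293731689453), 39.931488037109375) 0.08285170246909618
yellow 352 ((566.7869873046875, 8.90622615814209), 25.51007080078125) 0.08838012131936047
opener 1425 ((504.7020568847656, -444.37652587890625), 88.09412384033203) 0.010074881113088581
red 400 ((624.3130493164062, 423.30426025390625), 27.380138397216797) 0.08603029287201601
balm 266 ((341.208251953125, 383.13116455078125), 50.69175720214844) 0.013601307890561309
top roof 7537 ((742.9909057617188, -250.11416625976562), (250.4
[... 233 characters left out ...]
75, 12.733367919921875), 76.4779052734375) [0.2392 0.244  0.2481]
scn roof 8340 ((740.368896484375, -247.79388427734375), (250.48855590820312, 168.59225463867188), 76.38174438476562) 0.19993620629729061
[[ 628.9537 -349.6694]
 [ 792.8061 -389.3647]
 [ 851.7841 -145.9184]
 [ 687.9317 -106.223 ]]
bar 415
((669.6141967773438, -230.53326416015625), (129.72116088867188, 15.561603546142578), 78.22734069824219) [0.2362 0.2442 0.2477]
top black 281 [394 167] [454 187] ((424.201171875, 176.61158752441406), (60.506221771240234, 9.753131866455078), 12.757532119750977)
scn black 369 [195 253] [259 276] ((226.9694061279297, 264.43646240234375), (65.24305725097656, 19.005887985229492), 4.0141754150390625)
```

View pics/crop0.png

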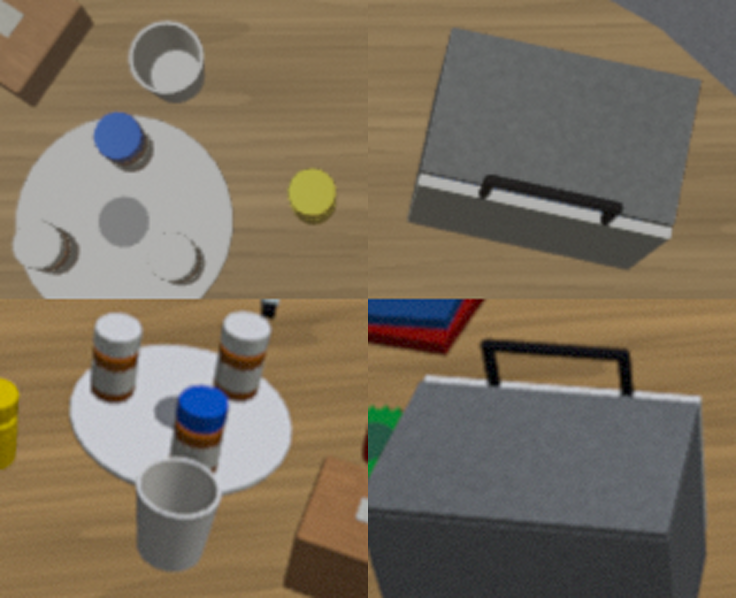

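The crop confirms it: this is an amber bottle with a blue cap on the turntable, while the red and yellow look-alikes stand off it on the table. The flap is practically shut: bar at about (0.670,-0.231,0.240), organiser yaw about -13.5°. First I'll raise the tool and twist it so the fingers close along organiser x.

Call:
drive_tool([
  {"claw": 1, "dp": [0, 0, -8], "twist": -0.134},
  {"claw": 1, "dp": [0, 0, -8], "twist": -0.134},
  {"claw": 1, "dp": [0, 0, -8], "twist": -0.134},
  {"claw": 1, "dp": [0, 0, -8], "twist": -0.134},
  {"claw": 1, "dp": [0, 0, -8], "twist": -0.134},
  {"claw": 1, "dp": [0, 0, -8], "twist": -0.134},
  {"claw": 1, "dp": [0, 0, -7], "twist": -0.134},
  {"claw": 1, "dp": [0, 0, 0], "twist": -0.13},
], force=25)

```text
clock: 1.1
ee_pos: [0.1379, -0.5066, 0.2864]
eef_rot: [[0.231, 0.973, -0.0], [0.973, -0.231, -0.0], [-0.0, -0.0, -1.0]]
force: [0.3, -0.5, -0.4]
grip_width: 1.003
grasp_force: 0.0
```

Call:
drive_tool([
  {"claw": 1, "dp": [24, 28, 0], "twist": 0},
  {"claw": 1, "dp": [24, 28, 0], "twist": 0},
  {"claw": 1, "dp": [24, 28, 0], "twist": 0},
  {"claw": 1, "dp": [24, 28, 0], "twist": 0},
  {"claw": 1, "dp": [24, 28, 0], "twist": 0},
  {"claw": 1, "dp": [24, 28, 0], "twist": 0},
  {"claw": 1, "dp": [24, 28, 0], "twist": 0},
  {"claw": 1, "dp": [24, 28, 0], "twist": 0},
])

```text
clock: 2.1
ee_pos: [0.4016, -0.3717, 0.2856]
eef_rot: [[0.235, 0.972, -0.001], [0.972, -0.235, 0.001], [0.001, -0.001, -1.0]]
force: [0.1, -0.3, -0.4]
grip_width: 0.998
grasp_force: 0.0
```

Call:
drive_tool([
  {"claw": 1, "dp": [24, 28, 0], "twist": 0},
  {"claw": 1, "dp": [24, 28, 0], "twist": 0},
  {"claw": 1, "dp": [24, 28, 0], "twist": 0},
  {"claw": 1, "dp": [24, 28, 0], "twist": 0},
  {"claw": 1, "dp": [24, 20, 0], "twist": 0},
  {"claw": 1, "dp": [24, 10, 0], "twist": 0},
  {"claw": 1, "dp": [24, 0, 0], "twist": 0},
  {"claw": 1, "dp": [24, 0, 0], "twist": 0},
])

```text
clock: 3.1
ee_pos: [0.5836, -0.218, 0.286]
eef_rot: [[0.235, 0.972, -0.001], [0.972, -0.235, 0.0], [0.0, -0.001, -1.0]]
force: [-0.3, -0.4, -0.1]
grip_width: 0.999
grasp_force: 0.0
```

```bash
python3 - <<'E'
from h import *
np.set_printoptions(precision=4,suppress=True)
T=dict(np.load('/tmp/top0.npz'));S=dict(np.load('/tmp/scene0.npz'))
for D,(x0,x1,y0,y1) in((T,(212,250,192,228)),(S,(405,455,258,310))):
    P=cloud(D,D['d'])[y0:y1,x0:x1].reshape(-1,3);P=P[(P[:,2]>.106)&(P[:,2]<.115)]
    print(len(P),cv2.minEnclosingCircle((P[:,:2]*1000).astype(np.float32)),np.median(P[:,2]))
s=env.observe();ax=-np.deg2rad(13.6);X=np.array([np.cos(ax),np.sin(ax)]);Y=np.array([-X[1],X[0]])
d=np.array([.670,-.231])-s['ee_pos'][:2]
print(s['ee_pos'],s['eef_rot'],'orgx,orgy to bar',X@d,Y@d,'tool axes',s['eef_rot'][:2,:2].T@d,np.rad2deg(np.arctan2(*s['eef_rot'][[1,0],1])),s['joint_positions'],s['clock'])
E
```

```text
299 ((626.1624145507812, 208.69993591308594), 25.1949520111084) 0.10930317098791609
275 ((624.1814575195312, 210.6778106689453), 26.792407989501953) 0.11116865248812141
[ 0.5836 -0.218   0.286 ] [[ 0.235   0.972  -0.0009]
 [ 0.972  -0.235   0.0004]
 [ 0.0002 -0.001  -1.    ]] orgx,orgy to bar 0.08702189787327078 0.007629198250341044 tool axes [0.0076 0.087 ] -13.59318781641207 [-0.465   0.3449  0.5514  1.7783 -0.      1.3431] 3.1
```

Call:
drive_tool([
  {"claw": 1, "dp": [4, 30, 0], "twist": 0},
  {"claw": 1, "dp": [4, 30, 0], "twist": 0},
  {"claw": 1, "dp": [0, 27, 0], "twist": 0},
  {"claw": 1, "dp": [0, 0, 15], "twist": 0},
  {"claw": 1, "dp": [0, 0, 15], "twist": 0},
  {"claw": 1, "dp": [0, 0, 15], "twist": 0},
  {"claw": 1, "dp": [0, 0, 15], "twist": 0},
  {"claw": 1, "dp": [0, 0, 0], "twist": 0},
])

```text
clock: 4.1
ee_pos: [0.6691, -0.2309, 0.2248]
eef_rot: [[0.235, 0.972, -0.003], [0.972, -0.235, 0.001], [0.001, -0.004, -1.0]]
force: [-1.6, 0.1, 0.8]
grip_width: 0.998
grasp_force: 0.0
```

Call:
drive_tool([
  {"claw": -1, "dp": [0, 0, 0], "twist": 0},
  {"claw": -1, "dp": [0, 0, 0], "twist": 0},
  {"claw": -1, "dp": [0, 0, 0], "twist": 0},
  {"claw": -1, "dp": [0, 0, 0], "twist": 0},
  {"claw": -1, "dp": [0, 0, 0], "twist": 0},
  {"claw": -1, "dp": [0, 0, 0], "twist": 0},
], force=25)

```text
clock: 4.85
ee_pos: [0.6691, -0.2317, 0.2268]
eef_rot: [[0.235, 0.972, -0.002], [0.972, -0.235, 0.0], [-0.0, -0.002, -1.0]]
force: [-5.2, 1.5, 3.5]
grip_width: 0.126
grasp_force: 24.8
```

Call:
drive_tool([
  {"claw": -1, "dp": [0, -21, 2], "twist": 0},
  {"claw": -1, "dp": [0, -21, 4], "twist": 0},
  {"claw": -1, "dp": [0, -20, 6], "twist": 0},
  {"claw": -1, "dp": [0, -19.5, 8], "twist": 0},
  {"claw": -1, "dp": [0, -18.5, 9.5], "twist": 0},
  {"claw": -1, "dp": [0, -17.5, 11.5], "twist": 0},
  {"claw": -1, "dp": [0, -16.5, 13], "twist": 0},
  {"claw": -1, "dp": [0, -15, 15], "twist": 0},
])

```text
clock: 5.85
ee_pos: [0.5273, -0.1977, 0.159]
eef_rot: [[0.235, 0.972, 0.007], [0.972, -0.235, -0.003], [-0.001, 0.007, -1.0]]
force: [-0.1, -0.6, 2.9]
grip_width: 0.13
grasp_force: 26.7
```

Call:
drive_tool([
  {"claw": -1, "dp": [0, -13.5, 16], "twist": 0},
  {"claw": -1, "dp": [0, -11.5, 17.5], "twist": 0},
  {"claw": -1, "dp": [0, -10, 18.5], "twist": 0},
  {"claw": -1, "dp": [0, -8, 19.5], "twist": 0},
  {"claw": -1, "dp": [0, -6, 20], "twist": 0},
  {"claw": -1, "dp": [0, -4, 20.5], "twist": 0},
  {"claw": -1, "dp": [0, -2, 20.5], "twist": 0},
  {"claw": -1, "dp": [0, 0, 2], "twist": 0},
])

```text
clock: 6.85
ee_pos: [0.471, -0.1841, 0.0212]
eef_rot: [[0.235, 0.972, -0.002], [0.972, -0.235, -0.0], [-0.001, -0.002, -1.0]]
force: [-2.0, -2.0, -1.3]
grip_width: 0.129
grasp_force: 28.7
```

Call:
drive_tool([
  {"claw": -0.1, "dp": [0, 0, 0], "twist": 0},
  {"claw": -0.1, "dp": [0, 0, 0], "twist": 0},
  {"claw": -0.1, "dp": [0, 0, 0], "twist": 0},
  {"claw": -0.1, "dp": [0, 0, -10], "twist": 0},
  {"claw": -0.1, "dp": [0, 0, -30], "twist": 0},
  {"claw": 0.5, "dp": [0, 0, -50], "twist": 0},
  {"claw": 1, "dp": [0, 0, -60], "twist": 0},
  {"claw": 1, "dp": [0, 0, -60], "twist": 0},
])

```text
clock: 7.85
ee_pos: [0.4719, -0.1839, 0.2356]
eef_rot: [[0.235, 0.972, 0.001], [0.972, -0.235, -0.001], [-0.0, 0.001, -1.0]]
force: [1.5, -0.7, -0.2]
grip_width: 0.998
grasp_force: 0.0
```

```bash
python3 - <<'E'
from h import *
np.set_printoptions(precision=4,suppress=True)
a=grab('scene','scene1');b=grab('top','top1')
def plane(P):
    c=np.median(P,0)
    for _ in range(4):
        n=np.linalg.svd(P-P.mean(0),full_matrices=False)[2][2];r=abs((P-P.mean(0))@n);P=P[r<max(.003,1.5*np.median(r))]
    return P.mean(0),n*np.sign(n[2])
ax=-np.deg2rad(13.6);R=np.array([[np.cos(ax),-np.sin(ax),0],[np.sin(ax),np.cos(ax),0],[0,0,1]]);O=np.array([.677,-.233,0])
for x,n in((a,'scn'),(b,'top')):
    P=(cloud(x[2],x[1]).reshape(-1,3)-O)@R; col=x[0].reshape(-1,3).astype(int)
    w=(P[:,0]>-.16)&(P[:,0]<-.02)&(abs(P[:,1])<.09)&(P[:,2]>.015)&(P[:,2]<.06)
    if w.sum()>50:
        c,m=plane(P[w]);print(n,w.sum(),c,m,'theta',np.pi/2-np.arctan2(abs(m[0]),m[2]),'sgn',m[0],'z at x=-.06',c[2]-(m[0]*(-.06-c[0])+m[1]*(-c[1]))/m[2])
    k=(col.max(1)<45)&(abs(P[:,0]+.21)<.03)&(abs(P[:,1])<.08)&(P[:,2]>.02)&(P[:,2]<.07)
    if k.sum()>20:
        r=cv2.minAreaRect((P[k][:,:2]*1000).astype(np.float32));print(' bar',k.sum(),r,np.percentile(P[k][:,2],[5,50,95]))
s=env.observe();print(s['ee_pos'],s['clock'])
t=np.array([.625,.2095]);d=t-s['ee_pos'][:2];print(d)
img=np.hstack([a[0][180:420,120:400],b[0][80:320,300:580]])
cv2.imwrite('pics/crop1.png',cv2.cvtColor(cv2.resize(img,None,fx=1.4,fy=1.4),cv2.COLOR_RGB2BGR))
E
```

```text
bar 172 ((-198.1492156982422, 1.5277175903320312), (127.7909927368164, 33.511070251464844), 89.59170532226562) [0.0413 0.0459 0.0494]
top 2606 [-0.0839  0.0276  0.0363] [0.079  0.0014 0.9969] theta 1.4917308978964727 sgn 0.07898299592854138 z at x=-.06 0.03444233006922312
[ 0.4755 -0.1858  0.2427] 7.95
[0.1495 0.3953]
```

View pics/crop1.png

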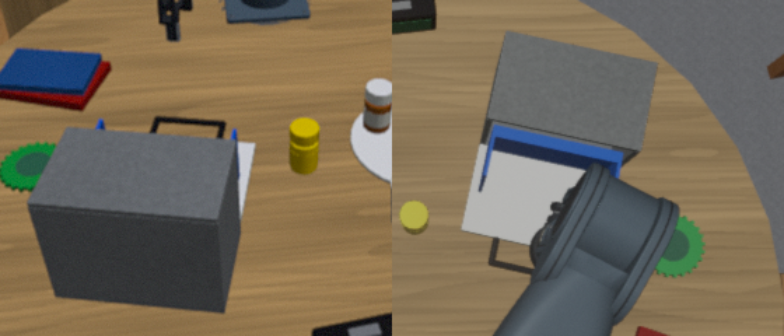

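The flap is fully down (plane fit 1.49 rad, face at z ≈ 0.034 at the spot). The picture shows the white panel lowered with the blue walls up and the bar clear. Next is the bottle at (0.625, 0.2095).

Call:
drive_tool([
  {"claw": 1, "dp": [52, 6.5, 0], "twist": 0},
  {"claw": 1, "dp": [52, 6.5, 0], "twist": 0},
  {"claw": 1, "dp": [52, 6.5, 0], "twist": 0},
  {"claw": 1, "dp": [52, 6.5, 0], "twist": 0},
  {"claw": 1, "dp": [52, 6.5, 0], "twist": 0},
  {"claw": 1, "dp": [52, 6.5, 0], "twist": 0},
  {"claw": 1, "dp": [52, 6.5, 0], "twist": 0},
  {"claw": 1, "dp": [52, 6.5, 0], "twist": 0},
])

```text
clock: 8.95
ee_pos: [0.6207, 0.2099, 0.2333]
eef_rot: [[0.235, 0.972, 0.001], [0.972, -0.235, 0.0], [0.0, 0.001, -1.0]]
force: [0.4, -0.7, -0.1]
grip_width: 0.999
grasp_force: 0.0
```

Call:
drive_tool([
  {"claw": 1, "dp": [0, 0, 0], "twist": -0.175},
  {"claw": 1, "dp": [0, 0, 0], "twist": -0.175},
  {"claw": 1, "dp": [0, 0, 0], "twist": -0.175},
  {"claw": 1, "dp": [0, 0, 0], "twist": -0.175},
  {"claw": 1, "dp": [0, 0, 0], "twist": -0.175},
  {"claw": 1, "dp": [0, 0, 0], "twist": -0.175},
  {"claw": 1, "dp": [0, 0, 0], "twist": -0.175},
  {"claw": 1, "dp": [0, 0, 0], "twist": -0.175},
])

```text
clock: 9.95
ee_pos: [0.6202, 0.2083, 0.2331]
eef_rot: [[-0.92, 0.391, 0.0], [0.391, 0.92, 0.0], [-0.0, 0.0, -1.0]]
force: [-0.1, 0.1, -1.0]
grip_width: 0.999
grasp_force: 0.0
```

Call:
drive_tool([
  {"claw": 1, "dp": [0, 0, 0], "twist": -0.171},
  {"claw": 1, "dp": [0, 0, 0], "twist": 0},
  {"claw": 1, "dp": [0, 0, 0], "twist": 0},
])

```text
clock: 10.32
ee_pos: [0.6202, 0.2082, 0.2329]
eef_rot: [[-0.972, 0.237, 0.0], [0.237, 0.972, 0.0], [-0.0, 0.0, -1.0]]
force: [0.8, -0.1, 0.3]
grip_width: 1.004
grasp_force: 0.0
```

```bash
python3 - <<'E'
from h import *
np.set_printoptions(precision=4,suppress=True)
s=env.observe();print(s['ee_pos'],s['eef_rot'],s['joint_positions'])
d=np.array([.625,.2095,0.070])-s['ee_pos'];print('tool',s['eef_rot'].T@d*1000)
p,d,c=grab('wrist','wrist1');print(c)
E
```

```text
[0.6202 0.2082 0.2329] [[-0.9715  0.2369  0.0002]
 [ 0.2369  0.9715  0.0001]
 [-0.0001  0.0001 -1.    ]] [0.2215 0.4046 0.5208 1.6869 0.     0.4606]
tool [ -4.3335   2.3691 162.9468]
{'fx': 371.64829954431775, 'fy': 371.64829954431775, 'cx': 313.8492104080206, 'cy': 243.22793451822005, 'R': array([[ 0.236 ,  0.9718, -0.0008],
       [ 0.9336, -0.2265,  0.2775],
       [ 0.2695, -0.0662, -0.9607]]), 't': array([-0.3486, -0.5678,  0.2268])}
```

View pics/wrist1.png

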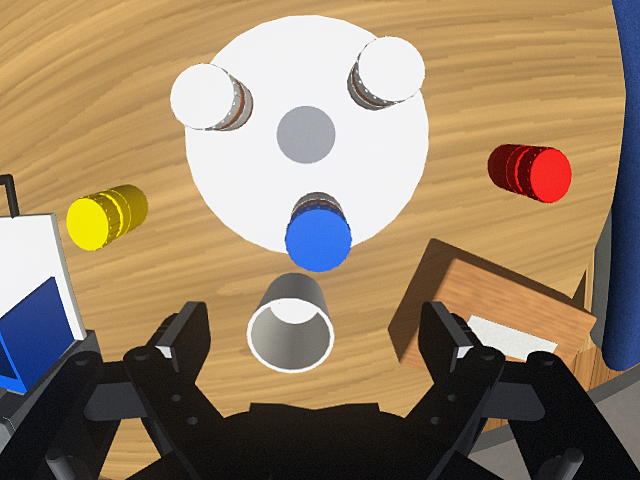

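The wrist view shows the blue cap at (318,240) midway between the fingers. Its ray gives (0.624,0.2105) at z=0.11, which agrees with the other views. I'll descend now; the fingers clear the cup.

Call:
drive_tool([
  {"claw": 1, "dp": [-4.5, 2, 0], "twist": 0},
  {"claw": 1, "dp": [0, 0, 30], "twist": 0},
  {"claw": 1, "dp": [0, 0, 30], "twist": 0},
  {"claw": 1, "dp": [0, 0, 30], "twist": 0},
  {"claw": 1, "dp": [0, 0, 30], "twist": 0},
  {"claw": 1, "dp": [0, 0, 30], "twist": 0},
  {"claw": 1, "dp": [0, 0, 21], "twist": 0},
  {"claw": 1, "dp": [0, 0, 0], "twist": 0},
])

```text
clock: 11.38
ee_pos: [0.6232, 0.2086, 0.0589]
eef_rot: [[-0.972, 0.235, -0.005], [0.235, 0.972, -0.001], [0.005, -0.002, -1.0]]
force: [-0.2, -0.6, 0.7]
grip_width: 1.003
grasp_force: 0.0
```

Call:
drive_tool([
  {"claw": -1, "dp": [0, 0, 0], "twist": 0},
  {"claw": -1, "dp": [0, 0, 0], "twist": 0},
  {"claw": -1, "dp": [0, 0, 0], "twist": 0},
  {"claw": -1, "dp": [0, 0, 0], "twist": 0},
  {"claw": -1, "dp": [0, 0, 0], "twist": 0},
], force=30)

```text
clock: 12.0
ee_pos: [0.6264, 0.2094, 0.0639]
eef_rot: [[-0.972, 0.235, 0.004], [0.235, 0.972, 0.001], [-0.003, 0.002, -1.0]]
force: [-1.2, -0.5, 5.6]
grip_width: 0.576
grasp_force: 31.4
```

Call:
drive_tool([
  {"claw": -1, "dp": [0, 0, -10], "twist": 0},
  {"claw": -1, "dp": [0, 0, -20], "twist": 0},
  {"claw": -1, "dp": [0, 0, -30], "twist": 0},
  {"claw": -1, "dp": [0, 0, -30], "twist": 0},
  {"claw": -1, "dp": [0, 0, -30], "twist": 0},
  {"claw": -1, "dp": [0, 0, -30], "twist": 0},
  {"claw": -1, "dp": [0, 0, -10], "twist": 0},
  {"claw": -1, "dp": [0, 0, 0], "twist": 0},
])

```text
clock: 13.0
ee_pos: [0.6253, 0.2091, 0.222]
eef_rot: [[-0.972, 0.235, 0.001], [0.235, 0.972, 0.0], [-0.001, 0.0, -1.0]]
force: [-0.1, -0.2, -0.2]
grip_width: 0.574
grasp_force: 31.2
```

Call:
drive_tool([
  {"claw": -1, "dp": [-5, -20, 0], "twist": 0},
  {"claw": -1, "dp": [-9, -40, 0], "twist": 0},
  {"claw": -1, "dp": [-10, -47, 0], "twist": 0},
  {"claw": -1, "dp": [-10, -47, 0], "twist": 0},
  {"claw": -1, "dp": [-10, -47, 0], "twist": 0},
  {"claw": -1, "dp": [-10, -47, 0], "twist": 0},
  {"claw": -1, "dp": [-10, -47, 0], "twist": 0},
  {"claw": -1, "dp": [-10, -47, 0], "twist": 0},
])

```text
clock: 14.0
ee_pos: [0.6149, -0.1434, 0.2198]
eef_rot: [[-0.972, 0.236, -0.003], [0.236, 0.972, 0.001], [0.003, -0.0, -1.0]]
force: [0.2, -0.8, -0.4]
grip_width: 0.581
grasp_force: 31.3
```

Call:
drive_tool([
  {"claw": -1, "dp": [-10, -40, 0], "twist": 0},
  {"claw": -1, "dp": [-7, -25, 0], "twist": 0},
  {"claw": -1, "dp": [-1, -10, 0], "twist": 0},
  {"claw": -1, "dp": [0, 0, 0], "twist": 0},
  {"claw": -1, "dp": [0, 0, 0], "twist": 0},
])

```text
clock: 14.62
ee_pos: [0.6168, -0.2164, 0.2219]
eef_rot: [[-0.973, 0.233, 0.0], [0.233, 0.973, 0.001], [0.0, 0.001, -1.0]]
force: [0.0, 0.7, -0.3]
grip_width: 0.577
grasp_force: 31.3
```

```bash
python3 - <<'E'
from h import *
np.set_printoptions(precision=4,suppress=True)
s=env.observe()
d=np.array([.6167,-.2184,0.0764])-s['ee_pos'];print(s['ee_pos'],'tool',s['eef_rot'].T@d*1000)
p,d,c=grab('scene','scene2');q,_,_=grab('wrist','wrist2')
cv2.imwrite('pics/crop2.png',cv2.cvtColor(np.hstack([p[120:360,80:400],q[::2,::2]]),cv2.COLOR_RGB2BGR))
E
```

```text
[ 0.6168 -0.2164  0.2219] tool [ -0.3406  -2.0929 145.5479]
```

View pics/crop2.png

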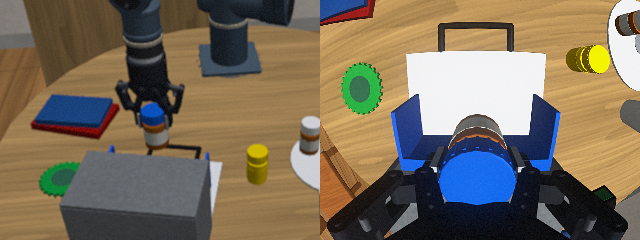

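The bottle hangs upright in the fingers, centred between the blue walls. I'll lower it, ending slowly.

Call:
drive_tool([
  {"claw": -1, "dp": [0, -2, 15], "twist": 0},
  {"claw": -1, "dp": [0, 0, 25], "twist": 0},
  {"claw": -1, "dp": [0, 0, 25], "twist": 0},
  {"claw": -1, "dp": [0, 0, 25], "twist": 0},
  {"claw": -1, "dp": [0, 0, 25], "twist": 0},
  {"claw": -1, "dp": [0, 0, 15], "twist": 0},
  {"claw": -1, "dp": [0, 0, 5], "twist": 0},
  {"claw": -1, "dp": [0, 0, 0], "twist": 0},
])

```text
clock: 15.72
ee_pos: [0.6162, -0.2198, 0.0869]
eef_rot: [[-0.972, 0.234, 0.0], [0.234, 0.972, -0.0], [-0.0, -0.0, -1.0]]
force: [0.3, -0.0, -0.5]
grip_width: 0.577
grasp_force: 31.3
```

Call:
drive_tool([
  {"claw": -1, "dp": [0, 0, 2], "twist": 0},
  {"claw": -1, "dp": [0, 0, 2], "twist": 0},
  {"claw": -1, "dp": [0, 0, 1], "twist": 0},
  {"claw": -1, "dp": [0, 0, 1], "twist": 0},
  {"claw": -1, "dp": [0, 0, 0], "twist": 0},
  {"claw": -1, "dp": [0, 0, 0], "twist": 0},
])

```text
clock: 16.48
ee_pos: [0.6162, -0.2198, 0.0809]
eef_rot: [[-0.972, 0.235, 0.0], [0.235, 0.972, -0.0], [-0.0, -0.0, -1.0]]
force: [0.7, 0.3, -0.0]
grip_width: 0.577
grasp_force: 31.3
```

Call:
drive_tool([
  {"claw": -1, "dp": [0, 0, 1], "twist": 0},
  {"claw": -1, "dp": [0, 0, 1], "twist": 0},
  {"claw": -1, "dp": [0, 0, 1], "twist": 0},
  {"claw": -1, "dp": [0, 0, 0], "twist": 0},
])

```text
clock: 16.98
ee_pos: [0.6165, -0.2199, 0.0795]
eef_rot: [[-0.972, 0.235, 0.001], [0.235, 0.972, -0.001], [-0.001, -0.0, -1.0]]
force: [-2.0, 0.6, 6.4]
grip_width: 0.581
grasp_force: 31.9
```

Call:
drive_tool([
  {"claw": -1, "dp": [0, 0, 1], "twist": 0},
  {"claw": -1, "dp": [0, 0, 0], "twist": 0},
  {"claw": -1, "dp": [0, 0, 0], "twist": 0},
])

```text
clock: 17.35
ee_pos: [0.6168, -0.2199, 0.0794]
eef_rot: [[-0.972, 0.234, 0.002], [0.234, 0.972, -0.001], [-0.002, -0.0, -1.0]]
force: [-1.3, 1.0, 7.2]
grip_width: 0.581
grasp_force: 32.0
```

It is in contact (about 7 N up), so I'll let go and lift straight up.

Call:
drive_tool([
  {"claw": -1, "dp": [0, 0, -1.5], "twist": 0},
  {"claw": 0.4, "dp": [0, 0, 0], "twist": 0},
  {"claw": 0.8, "dp": [0, 0, 0], "twist": 0},
  {"claw": 0.8, "dp": [0, 0, 0], "twist": 0},
  {"claw": 0.8, "dp": [0, 0, 0], "twist": 0},
  {"claw": 0.8, "dp": [0, 0, -15], "twist": 0},
  {"claw": 0.8, "dp": [0, 0, -30], "twist": 0},
  {"claw": 0.8, "dp": [0, 0, -30], "twist": 0},
])

```text
clock: 18.35
ee_pos: [0.6163, -0.2199, 0.1552]
eef_rot: [[-0.972, 0.235, 0.001], [0.235, 0.972, -0.0], [-0.001, -0.0, -1.0]]
force: [0.4, -0.0, 1.1]
grip_width: 0.895
grasp_force: 0.0
```

Call:
drive_tool([
  {"claw": 0.8, "dp": [0, 0, -30], "twist": 0},
  {"claw": 0.8, "dp": [0, 0, -30], "twist": 0},
  {"claw": 0.8, "dp": [0, 0, -20], "twist": 0},
  {"claw": 0.8, "dp": [30, 0, 0], "twist": 0},
  {"claw": 0.8, "dp": [40, 0, 0], "twist": 0},
  {"claw": 0.8, "dp": [40, 0, 0], "twist": 0},
  {"claw": 0.8, "dp": [40, 0, 0], "twist": 0},
  {"claw": 0.8, "dp": [0, 0, 0], "twist": 0},
])

```text
clock: 19.35
ee_pos: [0.4683, -0.1839, 0.2347]
eef_rot: [[-0.972, 0.235, 0.0], [0.235, 0.972, -0.0], [-0.001, -0.0, -1.0]]
force: [0.2, -0.7, -0.1]
grip_width: 0.901
grasp_force: 0.0
```

Call:
drive_tool([
  {"claw": 0, "dp": [0, 0, 0], "twist": 0.175},
  {"claw": 0, "dp": [0, 0, 0], "twist": 0.175},
  {"claw": 0, "dp": [0, 0, 0], "twist": 0.175},
  {"claw": 0, "dp": [0, 0, 0], "twist": 0.175},
  {"claw": 0, "dp": [0, 0, 0], "twist": 0.175},
  {"claw": 0, "dp": [0, 0, 0], "twist": 0.175},
  {"claw": 0, "dp": [0, 0, 0], "twist": 0.175},
  {"claw": 0, "dp": [0, 0, 0], "twist": 0.175},
])

```text
clock: 20.35
ee_pos: [0.4717, -0.1851, 0.2345]
eef_rot: [[0.072, 0.997, 0.002], [0.997, -0.072, -0.001], [-0.001, 0.002, -1.0]]
force: [0.1, -0.4, -0.1]
grip_width: 0.501
grasp_force: 0.0
```

Call:
drive_tool([
  {"claw": 0, "dp": [0, 0, 0], "twist": 0.171},
  {"claw": 0, "dp": [0, 0, 0], "twist": 0},
  {"claw": 0, "dp": [0, 0, 0], "twist": 0},
])

```text
clock: 20.72
ee_pos: [0.471, -0.1849, 0.2339]
eef_rot: [[0.232, 0.973, 0.001], [0.973, -0.232, -0.001], [-0.0, 0.001, -1.0]]
force: [0.5, 0.1, -0.0]
grip_width: 0.502
grasp_force: 0.0
```

```bash
python3 - <<'E'
from h import *
np.set_printoptions(precision=4,suppress=True)
s=env.observe();a=grab('scene','scene3');b=grab('top','top3');q=grab('wrist','wrist3')
ax=-np.deg2rad(13.6);R=np.array([[np.cos(ax),-np.sin(ax),0],[np.sin(ax),np.cos(ax),0],[0,0,1]]);O=np.array([.677,-.233,0])
for x,n in((a,'scn'),(b,'top')):
    P=(cloud(x[2],x[1]).reshape(-1,3)-O)@R; col=x[0].reshape(-1,3).astype(int)
    w=(P[:,0]>-.11)&(P[:,0]<-.02)&(abs(P[:,1])<.07)&(P[:,2]>.115)&(P[:,2]<.135)
    if w.sum()>20: print(n,'cap',cv2.minEnclosingCircle((P[w][:,:2]*1000).astype(np.float32)),np.median(P[w][:,2]))
    k=(col.max(1)<50)&(abs(P[:,0]+.21)<.03)&(abs(P[:,1])<.08)&(P[:,2]>.025)&(P[:,2]<.07)
    if k.sum()>20: print(n,'bar',k.sum(),np.percentile(P[k],[5,50,95],axis=0))
print((s['ee_pos']-O)@R,s['ee_pos'],s['eef_rot'],s['clock'])
cv2.imwrite('pics/crop3.png',cv2.cvtColor(np.hstack([b[0][80:320,300:620],q[0][::2,::2]]),cv2.COLOR_RGB2BGR))
E
```

```text
scn bar 184 [[-0.2121 -0.0585  0.0387]
 [-0.208  -0.0003  0.0434]
 [-0.1857  0.0622  0.0471]]
top cap ((-56.35625457763672, -1.5013397932052612), 25.673852920532227) 0.12339730960678581
top bar 26 [[-0.213  -0.0118  0.0396]
 [-0.2107  0.      0.0434]
 [-0.2083  0.0319  0.0473]]
[-0.2116 -0.0017  0.2339] [ 0.471  -0.1849  0.2339] [[ 0.2324  0.9726  0.001 ]
 [ 0.9726 -0.2324 -0.0005]
 [-0.0003  0.0011 -1.    ]] 20.725
```

View pics/crop3.png

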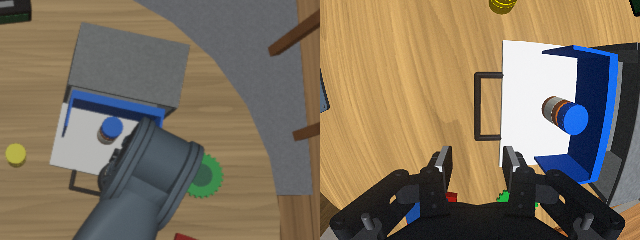

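The bottle stands upright on the flap, at flap z ≈ 0.057 (wrist view, cap at about (575,120) in the crop). The tool is right over the bar, so I'll go down, grip it and swing it shut.

Call:
drive_tool([
  {"claw": 0, "dp": [0, 1.5, 40], "twist": 0},
  {"claw": 0, "dp": [0, 0, 45], "twist": 0},
  {"claw": 0, "dp": [0, 0, 45], "twist": 0},
  {"claw": 0, "dp": [0, 0, 30], "twist": 0},
  {"claw": 0, "dp": [0, 0, 20], "twist": 0},
  {"claw": 0, "dp": [0, 0, 20], "twist": 0},
  {"claw": 0, "dp": [0, 0, 10], "twist": 0},
  {"claw": 0, "dp": [0, 0, 0], "twist": 0},
])

```text
clock: 21.88
ee_pos: [0.4712, -0.1846, 0.0226]
eef_rot: [[0.234, 0.972, -0.001], [0.972, -0.234, 0.001], [0.0, -0.002, -1.0]]
force: [0.7, -0.6, 0.4]
grip_width: 0.5
grasp_force: 0.0
```

Call:
drive_tool([
  {"claw": -1, "dp": [0, 0, 0], "twist": 0},
  {"claw": -1, "dp": [0, 0, 0], "twist": 0},
  {"claw": -1, "dp": [0, 0, 0], "twist": 0},
  {"claw": -1, "dp": [0, 0, 0], "twist": 0},
], force=25)

```text
clock: 22.38
ee_pos: [0.4707, -0.185, 0.0244]
eef_rot: [[0.235, 0.972, -0.002], [0.972, -0.235, -0.0], [-0.001, -0.002, -1.0]]
force: [-6.0, 0.6, 5.7]
grip_width: 0.129
grasp_force: 24.7
```

Call:
drive_tool([
  {"claw": -1, "dp": [0, 0.5, -10.5], "twist": 0},
  {"claw": -1, "dp": [0, 1.5, -10.5], "twist": 0},
  {"claw": -1, "dp": [0, 2, -10.5], "twist": 0},
  {"claw": -1, "dp": [0, 2, -10], "twist": 0},
  {"claw": -1, "dp": [0, 3, -10], "twist": 0},
  {"claw": -1, "dp": [0, 3, -10], "twist": 0},
  {"claw": -1, "dp": [0, 4, -10], "twist": 0},
  {"claw": -1, "dp": [0, 4, -9.5], "twist": 0},
])

```text
clock: 23.38
ee_pos: [0.4887, -0.1892, 0.1045]
eef_rot: [[0.235, 0.972, -0.006], [0.972, -0.235, 0.001], [-0.001, -0.006, -1.0]]
force: [-7.4, -0.1, -0.9]
grip_width: 0.125
grasp_force: 24.5
```

Call:
drive_tool([
  {"claw": -1, "dp": [0, 5, -9.5], "twist": 0},
  {"claw": -1, "dp": [0, 5, -9], "twist": 0},
  {"claw": -1, "dp": [0, 5.5, -9], "twist": 0},
  {"claw": -1, "dp": [0, 6, -8.5], "twist": 0},
  {"claw": -1, "dp": [0, 6.5, -8], "twist": 0},
  {"claw": -1, "dp": [0, 7, -8], "twist": 0},
  {"claw": -1, "dp": [0, 7.5, -7.5], "twist": 0},
  {"claw": -1, "dp": [0, 7.5, -7.5], "twist": 0},
])

```text
clock: 24.38
ee_pos: [0.5363, -0.2007, 0.1743]
eef_rot: [[0.235, 0.972, -0.007], [0.972, -0.235, 0.0], [-0.001, -0.007, -1.0]]
force: [-13.2, 2.9, 9.3]
grip_width: 0.126
grasp_force: 24.4
```

Call:
drive_tool([
  {"claw": -1, "dp": [0, 8, -7], "twist": 0},
  {"claw": -1, "dp": [0, 8, -6.5], "twist": 0},
  {"claw": -1, "dp": [0, 9, -6], "twist": 0},
  {"claw": -1, "dp": [0, 9, -5.5], "twist": 0},
  {"claw": -1, "dp": [0, 9.5, -5], "twist": 0},
  {"claw": -1, "dp": [0, 9.5, -4.5], "twist": 0},
  {"claw": -1, "dp": [0, 9.5, -4], "twist": 0},
  {"claw": -1, "dp": [0, 10, -4], "twist": 0},
])

```text
clock: 25.38
ee_pos: [0.6107, -0.2186, 0.2184]
eef_rot: [[0.235, 0.972, 0.004], [0.972, -0.235, -0.002], [-0.001, 0.004, -1.0]]
force: [-5.7, 1.1, 5.9]
grip_width: 0.131
grasp_force: 25.9
```

Call:
drive_tool([
  {"claw": -1, "dp": [0, 10, -3], "twist": 0},
  {"claw": -1, "dp": [0, 10, -2.5], "twist": 0},
  {"claw": -1, "dp": [0, 10, -2], "twist": 0},
  {"claw": -1, "dp": [0, 10, -1.5], "twist": 0},
  {"claw": -1, "dp": [0, 10, -1], "twist": 0},
  {"claw": -1, "dp": [0, 9, -0.5], "twist": 0},
  {"claw": -1, "dp": [0, 3, 0], "twist": 0},
  {"claw": -1, "dp": [0, 0, 0], "twist": 0},
])

```text
clock: 26.38
ee_pos: [0.669, -0.2325, 0.228]
eef_rot: [[0.235, 0.972, -0.001], [0.972, -0.235, -0.0], [-0.0, -0.001, -1.0]]
force: [-8.7, 0.7, 5.4]
grip_width: 0.126
grasp_force: 26.5
```

Call:
drive_tool([
  {"claw": -1, "dp": [0, 2, 0], "twist": 0},
  {"claw": -1, "dp": [0, 2, 0], "twist": 0},
  {"claw": -1, "dp": [0, 0, 0], "twist": 0},
  {"claw": -1, "dp": [0, 0, 0], "twist": 0},
])

```text
clock: 26.88
ee_pos: [0.6691, -0.2325, 0.228]
eef_rot: [[0.235, 0.972, -0.009], [0.972, -0.235, 0.002], [-0.0, -0.009, -1.0]]
force: [-18.5, 3.2, 8.2]
grip_width: 0.13
grasp_force: 26.8
```

The bar no longer moves and the force is rising, so the flap is on its shut stop. Next: release and retract upward.

Call:
drive_tool([
  {"claw": 0.3, "dp": [0, -2, 0], "twist": 0},
  {"claw": 0.6, "dp": [0, 0, 0], "twist": 0},
  {"claw": 0.6, "dp": [0, 0, 0], "twist": 0},
  {"claw": 0.6, "dp": [0, 0, -20], "twist": 0},
  {"claw": 0.6, "dp": [0, 0, -30], "twist": 0},
  {"claw": 0.6, "dp": [0, -30, -10], "twist": 0},
  {"claw": 0.6, "dp": [0, -50, 0], "twist": 0},
  {"claw": 0.6, "dp": [0, -50, 0], "twist": 0},
])

```text
clock: 27.88
ee_pos: [0.5457, -0.2027, 0.2843]
eef_rot: [[0.234, 0.972, 0.002], [0.972, -0.234, -0.0], [0.0, 0.002, -1.0]]
force: [0.1, -0.2, 1.6]
grip_width: 0.802
grasp_force: 0.0
```

Call:
drive_tool([
  {"claw": 0.6, "dp": [0, -60, 0], "twist": 0},
  {"claw": 0.6, "dp": [0, -60, 0], "twist": 0},
  {"claw": 0.6, "dp": [0, -60, 0], "twist": 0},
  {"claw": 0.6, "dp": [0, 0, 0], "twist": 0},
])

```text
clock: 28.38
ee_pos: [0.3683, -0.1592, 0.2848]
eef_rot: [[0.236, 0.972, 0.001], [0.972, -0.236, -0.0], [-0.0, 0.001, -1.0]]
force: [0.8, 0.1, -0.4]
grip_width: 0.799
grasp_force: 0.0
```

```bash
python3 - <<'E'
from h import *
np.set_printoptions(precision=4,suppress=True)
a=grab('scene','scene4');b=grab('top','top4');q=grab('wrist','wrist4')
ax=-np.deg2rad(13.6);R=np.array([[np.cos(ax),-np.sin(ax),0],[np.sin(ax),np.cos(ax),0],[0,0,1]]);O=np.array([.677,-.233,0])
for x,n in((a,'scn'),(b,'top')):
    P=(cloud(x[2],x[1]).reshape(-1,3)-O)@R
    k=(abs(P[:,0]+.01)<.04)&(abs(P[:,1])<.08)&(P[:,2]>.236)&(P[:,2]<.255)
    if k.sum()>20: print(n,'bar',k.sum(),np.percentile(P[k],[5,50,95],axis=0))
for n in('scene0','top0'):
    D=dict(np.load(f'/tmp/{n}.npz'));P=(cloud(D,D['d']).reshape(-1,3)-O)@R
    k=(abs(P[:,0]+.01)<.04)&(abs(P[:,1])<.08)&(P[:,2]>.236)&(P[:,2]<.255);print('before',n,np.percentile(P[k],[5,50,95],axis=0)[:,0])
s=env.observe();print(s['ee_pos'],s['force'],s['clock'])
cv2.imwrite('pics/crop4.png',cv2.cvtColor(np.hstack([a[0][120:440,80:520],q[0][::2,::2][np.r_[0:240,[239]*80]]]),cv2.COLOR_RGB2BGR))
E
```

```text
scn bar 395 [[-0.0112 -0.0579  0.2378]
 [-0.0055  0.0021  0.2444]
 [-0.0024  0.0603  0.2479]]
top bar 340 [[-0.0128 -0.059   0.2396]
 [-0.0083 -0.0009  0.244 ]
 [-0.0021  0.0577  0.2481]]
before scene0 [-0.0123 -0.0067 -0.0033]
before top0 [-0.0137 -0.0095 -0.0033]
[ 0.3722 -0.1611  0.2848] [-0.0578 -0.9301  0.2981] 28.525
```

View pics/crop4.png

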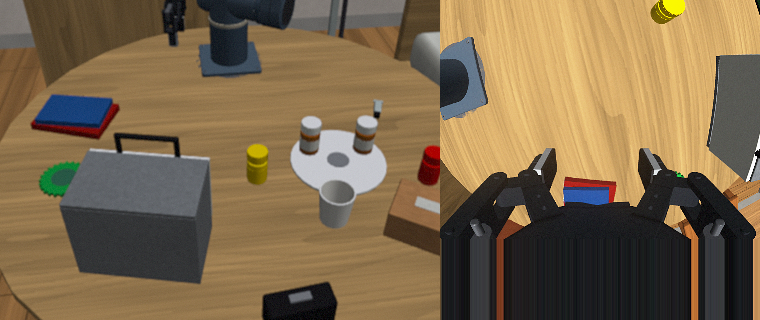

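The bar is back at x ≈ -7 mm, the shut position. The white-capped bottles, cup and opener look unmoved, and the blue-capped bottle is out of sight inside. The arm touches nothing, so I'll hand it in.

```bash
python3 -c "
from plant import env
print(env.close_job())"
```

```text
the job is handed in; nothing more can be done
None
```

I handed the job in at about 28.5 s: the blue-capped bottle was stood upright on the lowered flap and let go, then the flap was pushed shut on it; the bar measured at its shut position, no camera sees the bottle inside, and no verdict came back.

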